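# Fit a wheel bearing cartridge and lock its keeper

## Task

Swing the blue keeper on the wheel's bearing housing aside, pick up the bearing cartridge from the potter's bat and slide it straight into the bore until its flange sits flat on the housing, then swing the keeper fully back so that it locks over the flange. The fit is close, so you may have to feel round in a small spiral for the entry; do not let the cartridge fall over, and leave the bowl, the mug and the scraper where they are.

Things in the scene. Friction and masses are not known exactly. Their poses are not given: they have to be found in the camera images.
- cartridge_center (a point): centre, 56 mm above the foot, of the loose solid steel bearing cartridge, upright, 112 mm tall, 0.45 kg, z up. From the foot: body 50 mm diameter, 60 mm long, its foot chamfered (47 mm, widening over 3 mm); brass flange 76 mm diameter, 8 mm thick, underside 4 mm above this point; neck 36 mm diameter, 44 mm long, to grip, its middle 34 mm above this point. Home = this point 4 mm below bore_mouth
- bore_mouth (a point): centre of the mouth of the bore, in the housing's flat top face, 82 mm above the bench; z up along the bore. The bore is 51.2 mm in diameter (1.2 mm more than the cartridge) and 64 mm deep, so the flange lands on the top face before the foot reaches the bottom
- housing: the wheel's bearing housing, fixed: a grey-painted block 110 (x) by 180 (y) by 70 mm high on an aluminium plate 140 x 215 x 12 mm; origin at the centre of the plate's underside. The bore is at 30 mm along its +y, the keeper's pivot at 55 mm along its -y
- keeper_pivot (a point): point on the keeper's vertical pivot axis, level with its underside, 12 mm above the housing's top face (4 mm above the flange of a cartridge that is home). The keeper is a blue bar 24 mm wide, 10 mm thick: from the pivot it runs 60 mm towards the bore when shut, ending 25 mm from the bore's axis, and 66 mm the other way as a tail that carries the knob
- keeper_knob (a point): middle of the keeper's black knob, an upright round post 20 mm in diameter that stands 45 mm above the bar's top; this point is 25 mm above the bar's top, 55 mm from the pivot axis
- keeper (a joint): angle of the keeper about its upright pivot, rad: 0 = shut, against its stop, bar pointing at the bore; it grows as the keeper is swung open, counter-clockwise seen from above, to 1.5. It blocks the flange below about 0.7. It turns stiffly (about 0.1 N m of friction) and stays where it is left
- bat: the potter's bat, a brown wooden disc 170 mm in diameter, 12 mm thick, fixed to the bench, on which the cartridge stands; origin at the centre of its underside
- bowl: grey-green glazed bowl, 110 mm across and 50 mm tall, loose, to be left alone; origin at the centre of its underside
- mug: grey-green glazed mug, 76 mm across and 85 mm tall, loose, to be left alone; origin at the centre of its underside
- scraper: scraper with a wooden handle and flat steel blade, about 190 mm long, lying on the bench, loose, to be left alone; its own x axis runs along it
Mind the look-alikes: they are no part of the job. Of the things like the part that bears cartridge_center, leave any that is orange or red; of the rest the larger one is meant.

How it is judged:
On the way:
1. the cartridge is home in the bore, its flange down on the housing (z of cartridge_center in the frame of bore_mouth below -0.002 m and horizontal distance between cartridge_center and bore_mouth below 0.003 m and angle between the z axis of cartridge_center and the z axis of bore_mouth, either way round below 0.04 rad), for 0.2 s.
At the end, for the whole second after the job is handed in: The cartridge is in the bore with its flange within 2 mm of the housing's top face, within 3 mm of the bore's axis and within 0.04 rad of it, and the keeper stands over the flange, within 0.15 rad of fully shut, at rest (all of step 1 and value of joint keeper below 0.15 rad and velocity of joint keeper between -0.05 and 0.05 rad/s); the robot touches nothing.
It fails at once if the bowl, the mug or the scraper was moved more than 30 mm (distance of any of bowl, mug, scraper from where it was at the start of the episode above 0.03 m).
It fails at once if the cartridge tipped over (more than 0.7 rad from upright) (angle between cartridge_center's own z axis and vertical above 0.7 rad).
It also fails if it takes over 67 s, if anything falls off the work surface, if the arm or the gripper's body presses on something with over 40 N, if the wrist force passes 120 N, or if a joint passes its speed limit or range.

## Robot

A 6-joint arm with a two-finger parallel gripper is mounted at the origin on the work surface. World frame = base frame: x ahead of the robot, y to its left, z up, the work surface at z = 0. Lengths are in m, angles in rad, forces in N, time in s.
With the tool pointing down it reaches from about 0.425 to 0.95 m from the base axis. Payload 3.5 kg.
Tool frame: the origin (TCP) lies at the very end of the fingers, on their centre line; the grasp point (between the pads) lies 19 mm behind it (ctrl.grip_point_offset is the distance from the TCP to the grasp point, in m); z points along the fingers, y is the line along which they close (so a half turn about z gives the same grasp; the last joint's range is limited). The gripper opens to 85 mm and grips with 20 to 120 N. Pads are 22 mm wide; open, the fingers measure 114 mm over their backs; the gripper's body (76 mm by 85 mm) begins 54 mm behind the grasp point. The pads swing forward as they close: fully open they stand 13 mm farther back than shut.
Start: joints at [1.182, 0.286, 1.577, -0, 1.279, -0.15], TCP at [0.16, 0.656, 0.231] pointing down, gripper open.
Joint ranges: [-2.77, 2.77], [-0.9, 2.22], [0.21, 2.48], [-1.53, 4.67], [0.24, 2.81], [-2.84, 2.84]. Speed limits (rad/s): [2.79, 2.79, 3.14, 3.14, 3.14, 3.14].

## Interface

Orientations are given as a unit quaternion [x, y, z, w].
In Python, from plant import telemetry, vision, ctrl gives the robot as it stands.
- The arm moves only by the tool arm_command, never from a script. Its argument "series" is one flat list of numbers, 7 for each row, row after row: the shift along the tool's x, y, z in cm, then the turn, a rotation vector about the tool's x, y, z in degrees, then the closure, from 0 (fully open) to 1 (shut). A call has 1 to 10 rows; each row is the pose to reach, as a shift and turn from the pose commanded when the call began, along the tool's axes at that moment; what a row does not reach only later rows make up. A row lasts 1/12 s, in which the tool goes at most 41.7 mm and 7.16 degrees, less where a joint would pass 70% of its speed; a pose out of reach is approached as far as the arm can. A call with a gripper value outside its range is refused whole. The fingers move at their own pace and stop on an object; "force" is the grip in N (left out, the last holds). Time passes only in rows, so rows that repeat a pose let the fingers close. It gives the time, the measured TCP pose, the force, the opening and the grip force at its end, in the units of the state.
- telemetry.get_state(): the state, without advancing time (a new reading comes with each control period).
- vision.read_camera(name): name is "scene" or "top" or "wrist"; returns a dict with "color" (480x640x3 uint8, blue, green, red), "K" (3x3 intrinsics, pixels), "rvec" (rotation vector, rad) and "tvec" (3), from world to camera coordinates, as OpenCV has them; the wrist camera has in their place "T_tool_cam" (4x4, takes a point from camera to tool coordinates, whose origin is the TCP and whose axes are the flange's). Camera axes: x right, y down, z forward; pixel columns grow to the right and rows downward; lengths in m; the calibration is good to about 2 mm. A picture is of the moment at which its call begins: read the wrist's pose just before it. There is no depth.
- ctrl.sign_off(): hands the job in; it is judged then, once.
The state is a dict: "time": time; "qpos": joint angles; "dq": joint speeds; "joint_efforts": joint torques, N m; "eef_pos": TCP position; "tcp_rot": TCP orientation; "contact_force": force on the tool from outside, world axes, zero at the start; "wrist_torque": the same for the moment, N m; "opening": opening from 0.0 (shut) to 1.0 (fully open); "finger_force": force on a finger pad.
Only numpy, scipy, OpenCV 4.12 (cv2) and the standard library are available. Lean on these libraries where they do the work, as an engineer would, in place of code of your own. Each camera call takes 0.05 s, during which the arm holds its last target. There are 200 camera calls.

## Working session

There is one attempt and no reset: what is moved stays moved. The work goes in short steps, Python scripts to look and compute and a tool call to move; the robot and the scene stay as the last step left them, time stands still between calls to the robot, and variables do not carry over. Pictures are saved under pics/ and viewed, at most 10 in all, crops included, and the job is handed in when it is done.

Besides the shell and the picture viewer there is one more tool, called after "Request:" as a command line: name --argument value ..., lists and objects as JSON in quotes. arm_command: Moves the arm, as the interface text tells. Its arguments: {"type":"object","properties":{"series":{"type":"array","items":{"type":"number"}},"force":{"type":"number"}},"required":["series"]}

```bash
mkdir -p pics; cat > h.py <<'E'
import numpy as np, cv2
from scipy.spatial.transform import Rotation as R
from plant import telemetry, vision, ctrl
def cam(n):
    s=telemetry.get_state(); c=vision.read_camera(n)
    if n=="wrist":
        T=np.eye(4);T[:3,:3]=R.from_quat(s["tcp_rot"]).as_matrix();T[:3,3]=s["eef_pos"]
        c["W"]=T@np.array(c["T_tool_cam"])
    else:
        T=np.eye(4);T[:3,:3]=cv2.Rodrigues(np.array(c["rvec"],float))[0];T[:3,3]=np.ravel(c["tvec"])
        c["W"]=np.linalg.inv(T)
    return c
def ray(c,u,v,z):
    K=np.array(c["K"]);d=c["W"][:3,:3]@np.linalg.solve(K,[u,v,1.]);o=c["W"][:3,3]
    return o+d*(z-o[2])/d[2]
def proj(c,p):
    q=np.linalg.inv(c["W"])@np.append(p,1.);q=np.array(c["K"])@q[:3];return q[:2]/q[2]
E
python3 - <<'E'
from h import *
for n in("scene","top"):
    c=cam(n);cv2.imwrite(f"pics/{n}0.png",c["color"]);print(n,c["W"].round(3).tolist(),np.array(c["K"]).round(1).tolist())
s=telemetry.get_state();print(s)
E
```

```text
scene [[-0.363, 0.65, -0.667, 1.373], [0.932, 0.251, -0.263, 0.345], [-0.003, -0.717, -0.697, 0.948], [0.0, 0.0, 0.0, 1.0]] [[459.5, 0.0, 329.2], [0.0, 459.5, 247.3], [0.0, 0.0, 1.0]]
top [[-0.0, -0.979, 0.205, 0.296], [-1.0, -0.0, -0.003, 0.02], [0.003, -0.205, -0.979, 1.288], [0.0, 0.0, 0.0, 1.0]] [[558.6, 0.0, 316.1], [0.0, 558.6, 237.9], [0.0, 0.0, 1.0]]
{'time': 0.1, 'qpos': array([ 1.18200909e+00,  2.87112035e-01,  1.57802637e+00, -8.89892182e-06,
        1.27863283e+00, -1.49945442e-01]), 'dq': array([-0.00061285, -0.00150268, -0.00264305, -0.00204936, -0.0009124 ,
       -0.00078636]), 'joint_efforts': array([ 5.33941093e-04, -4.07296264e+01, -2.93699723e+01, -1.62738920e-04,
        3.45740147e-03, -1.89827887e-06]), 'eef_pos': array([0.15939732, 0.65529223, 0.2300645 ]), 'tcp_rot': array([ 1.19135902e-01,  9.92877359e-01, -1.05114558e-03, -2.85777278e-04]), 'contact_force': array([-0.42202604,  0.170234  , -0.61904083]), 'wrist_torque': array([-0.0168657 ,  0.01114828,  0.00436311]), 'finger_force': 0.0, 'opening': 1.0001829801948021}
```

View pics/scene0.png

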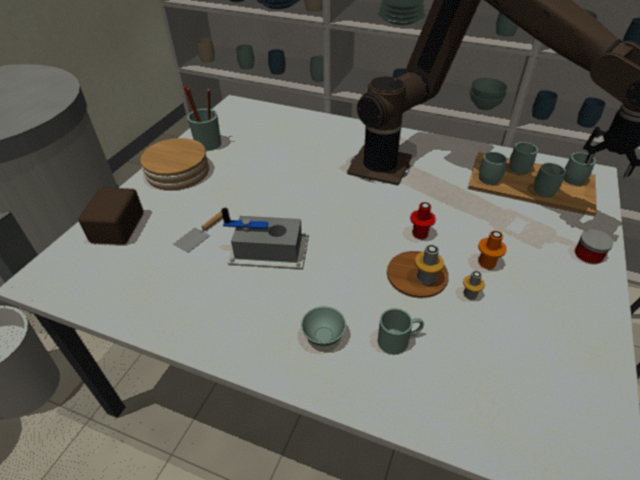

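View pics/top0.png

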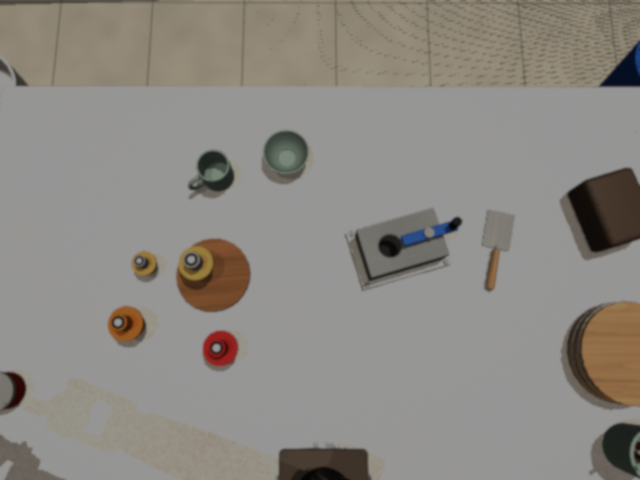

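The scene shows four cartridge-like things, given here in top-view pixels:
- (194,264): steel with a brass flange, large, on the bat.
- (144,264): the same but small, on the bench.
- (127,323): orange.
- (220,348): red.

The one at (194,264) fits: it is not orange or red, it is the larger of the other two, and it stands on the bat. The housing is at about (400,247), with the bore at (390,245), the keeper bar running to the right and the knob at (456,222).

```bash
python3 - <<'E'
from h import *
c=cam("top");im=c["color"]
a=cv2.resize(im[200:380,90:260],None,fx=2.3,fy=2.3,interpolation=2)
b=cv2.resize(im[195:295,335:475],None,fx=2.8,fy=2.8,interpolation=2)
H=max(a.shape[0],b.shape[0]);o=np.zeros((H,a.shape[1]+b.shape[1],3),np.uint8)
o[:a.shape[0],:a.shape[1]]=a;o[:b.shape[0],a.shape[1]:]=b;cv2.imwrite("pics/crop1.png",o)
hsv=cv2.cvtColor(im,cv2.COLOR_BGR2HSV)
def blob(lo,hi,x0,y0,x1,y1):
    m=cv2.inRange(hsv,lo,hi);k=np.zeros_like(m);k[y0:y1,x0:x1]=m[y0:y1,x0:x1]
    ct=max(cv2.findContours(k,0,2)[0],key=cv2.contourArea);return ct
f=blob((18,90,60),(32,255,255),170,235,222,295);(u,v),r=cv2.minEnclosingCircle(f)
print("flange",u,v,r,ray(c,u,v,.076),hsv[275,180],hsv[264,240])
g=blob((100,120,40),(125,255,255),380,200,470,260);print("bar",cv2.minAreaRect(g),cv2.contourArea(g))
k=blob((0,0,0),(180,255,45),372,228,402,262);M=cv2.moments(k);p=(M['m10']/M['m00'],M['m01']/M['m00']);print("bore",p,cv2.minEnclosingCircle(k))
print("bore",ray(c,390,245,.082)," knobtop",ray(c,456,222,.149),"pivot",ray(c,430,232,.1))
for n,q in(("bowl",(286,154)),("mug",(214,170)),("scr",(495,240)),("small",(144,264)),("red",(220,348)),("bat",(214,274))):print(n,ray(c,*q,.02))
E
```

```text
flange 195.66856384277344 263.3977355957031 17.928918838500977 [0.49256149 0.28047752 0.076     ] [ 13 164  87] [ 12 161 111]
bar ((413.4632873535156, 237.7110137939453), (10.440306663513184, 23.849876403808594), 73.3007583618164) 208.0
bore (389.9753086419753, 245.47530864197532) ((390.0542297363281, 244.69276428222656), 11.075989723205566)
bore [ 0.53263488 -0.14647217  0.082     ]  knobtop [ 0.56867539 -0.27708168  0.149     ] pivot [ 0.55799191 -0.23199041  0.1       ]
bowl [0.76678307 0.08799661 0.02      ]
mug [0.72649967 0.25880525 0.02      ]
scr [ 0.55669239 -0.39903381  0.02      ]
small [0.50023585 0.41094859 0.02      ]
red [0.31104596 0.2300215  0.02      ]
bat [0.47711817 0.2495412  0.02      ]
```

View pics/crop1.png

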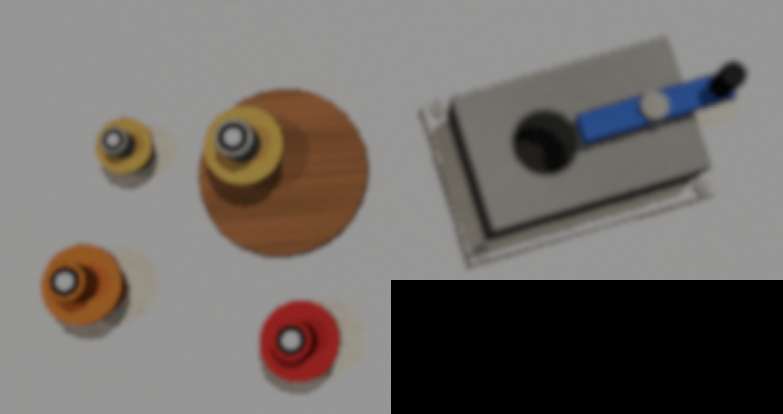

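The enlarged crop confirms it: a large brass-flanged steel cartridge stands on the bat, and the small twin, orange and red ones are separate. The keeper is nearly shut, with its bar pointing at the bore and its knob beyond the pivot. I'll move on for a wrist look.

```bash
cat >> h.py <<'E'
def to(p,ydir=None):
    "tool-frame shift cm and turn deg from the present pose; ydir = world azimuth (rad) of tool y, mod pi"
    s=telemetry.get_state();Rw=R.from_quat(s["tcp_rot"]);M=Rw.as_matrix()
    d=Rw.inv().apply(np.array(p)-s["eef_pos"])*100
    y=np.arctan2(M[1,1],M[0,1]); a=y if ydir is None else y+(ydir-y+np.pi/2)%np.pi-np.pi/2
    yv=np.array([np.cos(a),np.sin(a),0]);z=np.array([0,0,-1.]);x=np.cross(yv,z)
    rv=(Rw.inv()*R.from_matrix(np.c_[x,yv,z])).as_rotvec(degrees=True)
    print("shift",d.round(2),"turn",rv.round(2),"ydir",round(y,3),"q6",round(s["qpos"][5],2),"t",round(s["time"],2),"eef",s["eef_pos"].round(4))
E
python3 - <<'E'
from h import *
c=cam("wrist");print(np.array(c["T_tool_cam"]).round(3).tolist(),np.array(c["K"])[0])
to([.46,.25,.30],.9)
E
```

```text
[[0.0, -0.956, -0.293, 0.075], [1.0, 0.001, -0.0, 0.0], [0.001, -0.293, 0.956, -0.143], [0.0, 0.0, 0.0, 1.0]] [413.54512315   0.         321.40136158]
shift [-38.79 -32.3   -6.92] turn [-8.000e-02  1.000e-02  2.475e+01] ydir 1.332 q6 -0.15 t 0.2 eef [0.1595 0.6555 0.2304]
```

Request:
arm_command --series '[-39,-32,-7,0,0,25,0,-39,-32,-7,0,0,25,0,-39,-32,-7,0,0,25,0,-39,-32,-7,0,0,25,0,-39,-32,-7,0,0,25,0,-39,-32,-7,0,0,25,0,-39,-32,-7,0,0,25,0,-39,-32,-7,0,0,25,0,-39,-32,-7,0,0,25,0,-39,-32,-7,0,0,25,0]'

```text
time: 1.03
eef_pos: [0.4084, 0.3242, 0.2889]
tcp_rot: [0.331, 0.944, 0.0, 0.0]
contact_force: [1.5, -0.1, -0.3]
opening: 1.003
finger_force: 0.0
```

Request:
arm_command --series '[0,0,0,0,0,0,0,0,0,0,0,0,0,0]'

```text
time: 1.2
eef_pos: [0.409, 0.3245, 0.289]
tcp_rot: [0.333, 0.943, 0.0, 0.0]
contact_force: [-0.6, 0.4, -0.7]
opening: 0.998
finger_force: 0.0
```

```bash
python3 - <<'E'
from h import *
c=cam("wrist");cv2.imwrite("pics/w1.png",c["color"])
print(proj(c,[.4926,.2805,.076]),proj(c,[.4926,.2805,.124]));to([.46,.25,.30],.9)
E
```

```text
[340.38282775 296.56787678] [342.95171825 321.38567557]
shift [-8.79 -2.62 -1.15] turn [ 0.   -0.03 -0.37] ydir 0.894 q6 -0.42 t 1.25 eef [0.408  0.3255 0.2885]
```

View pics/w1.png

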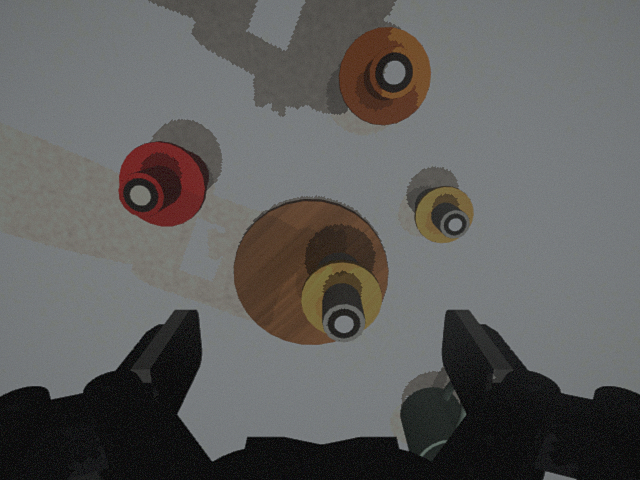

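The neck top of the right cartridge is at (344,322), and my estimate predicted (343,321). Its position is therefore good to about 2 mm, and I'll go to the housing.

```bash
python3 - <<'E'
from h import *
c=cam("wrist");print(ray(c,343.5,322.5,.124));to([.50,-.19,.30],.6)
E
```

```text
[0.49239373 0.28158954 0.124     ]
shift [-39.51 -34.49  -1.19] turn [-0.03 -0.04 16.93] ydir 0.895 q6 -0.42 t 1.3 eef [0.4073 0.3262 0.2882]
```

Request:
arm_command --series '[-40,-34,-1,0,0,17,0,-40,-34,-1,0,0,17,0,-40,-34,-1,0,0,17,0,-40,-34,-1,0,0,17,0,-40,-34,-1,0,0,17,0,-40,-34,-1,0,0,17,0,-40,-34,-1,0,0,17,0,-40,-34,-1,0,0,17,0,-40,-34,-1,0,0,17,0,-40,-34,-1,0,0,17,0]'

```text
time: 2.13
eef_pos: [0.487, -0.083, 0.2963]
tcp_rot: [0.466, 0.885, 0.0, -0.0]
contact_force: [0.7, 0.9, 0.4]
opening: 1.004
finger_force: 0.0
```

```bash
python3 - <<'E'
from h import *
to([.50,-.19,.30],.6)
E
```

```text
shift [-9.55 -4.98 -0.38] turn [ 0.01 -0.03  0.12] ydir 0.602 q6 -0.98 t 2.13 eef [ 0.487  -0.083   0.2963]
```

Request:
arm_command --series '[-8,-4,0,0,0,0,0,-8,-4,0,0,0,0,0,-8,-4,0,0,0,0,0,-8,-4,0,0,0,0,0,-8,-4,0,0,0,0,0]'

```text
time: 2.55
eef_pos: [0.4991, -0.17, 0.2959]
tcp_rot: [0.466, 0.885, 0.0, -0.001]
contact_force: [0.6, 0.2, 0.1]
opening: 0.997
finger_force: 0.0
```

```bash
python3 - <<'E'
from h import *
c=cam("wrist");cv2.imwrite("pics/w2.png",c["color"])
im=c["color"];hsv=cv2.cvtColor(im,cv2.COLOR_BGR2HSV)
m=cv2.inRange(hsv,(100,120,40),(125,255,255))
for k in cv2.findContours(m,0,2)[0]:
    if cv2.contourArea(k)>100: print("blue",cv2.minAreaRect(k))
print(proj(c,[.5326,-.1465,.082]),proj(c,[.558,-.232,.104]),proj(c,[.5687,-.277,.149]))
E
```

```text
blue ((324.8798522949219, 325.169677734375), (25.765804290771484, 63.4503059387207), 20.376436233520508)
blue ((347.7846374511719, 261.4671325683594), (27.254009246826172, 65.44379425048828), 19.98310661315918)
[367.69240278 199.72620922] [336.36578278 298.85486558] [317.30023565 371.28750599]
```

View pics/w2.png

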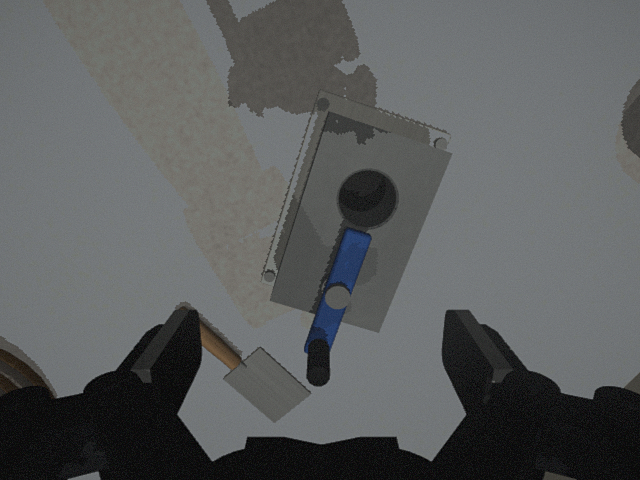

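The wrist view shows the bore mouth at (368,199), the pivot cap at (338,296) and the knob top at (318,376). The keeper is shut.

```bash
python3 - <<'E'
from h import *
c=cam("wrist");im=c["color"];g=cv2.cvtColor(im,cv2.COLOR_BGR2GRAY)
m=(g<75).astype(np.uint8);k=np.zeros_like(m);k[165:232,332:404]=m[165:232,332:404]
ct=max(cv2.findContours(k,0,1)[0],key=cv2.contourArea);e=cv2.fitEllipse(cv2.convexHull(ct));print(e,g[199,368],g[180,320])
b=ray(c,*e[0],.082);pv=ray(c,338,296,.107);kn=ray(c,318,377,.149)
print(b,pv,kn,np.hypot(*(pv-b)[:2]),np.hypot(*(kn-pv)[:2]),np.arctan2(*(b-pv)[[1,0]]),np.arctan2(*(pv-kn)[[1,0]]))
# block top corners
for q in((452,154),(380,331),(271,299)):print(ray(c,*q,.082))
to([kn[0],kn[1],.20],.285)
E
```

```text
((364.8832702636719, 201.52743530273438), (59.22825622558594, 71.5628662109375), 42.51700210571289) 29 92
[ 0.53161307 -0.14874352  0.082     ] [ 0.55689804 -0.22741338  0.107     ] [ 0.572477   -0.28076585  0.149     ] 0.08263338675523182 0.0555804844805608 1.8817741924238338 1.8548983187518435
[ 0.56836478 -0.07353866  0.082     ]
[ 0.61935901 -0.24367447  0.082     ]
[ 0.5139343  -0.27482402  0.082     ]
shift [-13.35  -0.26   9.62] turn [-0.   -0.05 18.16] ydir 0.602 q6 -1.12 t 2.65 eef [ 0.4991 -0.1693  0.2963]
```

```bash
python3 - <<'E'
from h import *
to([.5726,-.2802,.20],.85);to([.5726,-.2802,.114],.85)
E
```

```text
shift [-13.31  -0.22   9.62] turn [ 1.000e-02 -5.000e-02 -1.422e+01] ydir 0.602 q6 -1.12 t 2.65 eef [ 0.4991 -0.1693  0.2963]
shift [-13.32  -0.22  18.22] turn [ 1.000e-02 -5.000e-02 -1.422e+01] ydir 0.602 q6 -1.12 t 2.65 eef [ 0.4991 -0.1693  0.2963]
```

Request:
arm_command --series '[-13.3,-0.2,9.6,0,0,-14,0,-13.3,-0.2,9.6,0,0,-14,0,-13.3,-0.2,9.6,0,0,-14,0,-13.3,-0.2,9.6,0,0,-14,0,-13.3,-0.2,12,0,0,-14,0,-13.3,-0.2,14,0,0,-14,0,-13.3,-0.2,16,0,0,-14,0,-13.3,-0.2,17.5,0,0,-14,0,-13.3,-0.2,18.2,0,0,-14,0,-13.3,-0.2,18.2,0,0,-14,0]'

```text
time: 3.48
eef_pos: [0.5716, -0.2799, 0.1124]
tcp_rot: [0.355, 0.935, 0.001, -0.002]
contact_force: [0.5, -0.4, 0.6]
opening: 1.002
finger_force: 0.0
```

Request:
arm_command --series '[0,0,0,0,0,0,0.7,0,0,0,0,0,0,0.7,0,0,0,0,0,0,0.7,0,0,0,0,0,0,0.7,0,0,0,0,0,0,0.7,0,0,0,0,0,0,0.7]' --force 20

```text
time: 3.98
eef_pos: [0.5725, -0.2828, 0.1151]
tcp_rot: [0.356, 0.935, -0.0, 0.0]
contact_force: [0.1, 0.5, 0.3]
opening: 0.299
finger_force: 0.0
```

```bash
python3 - <<'E'
from h import *
to([.5726,-.2802,.114],.85)
M=R.from_quat(telemetry.get_state()["tcp_rot"])
p=np.array([.5568,-.2271]);k0=np.array([.5726,-.2802])
for a in np.arange(.15,1.36,.15):
    r=k0-p;q=p+[r[0]*np.cos(a)-r[1]*np.sin(a),r[0]*np.sin(a)+r[1]*np.cos(a)]
    print(a.round(2),(M.inv().apply(np.append(q-k0,0))*100).round(2))
E
```

```text
shift [0.16 0.21 0.11] turn [ 0.01  0.05 -0.39] ydir 0.843 q6 -1.46 t 3.98 eef [ 0.5725 -0.2828  0.1151]
0.15 [-0.38  0.74  0.  ]
0.3 [-0.65  1.52  0.  ]
0.45 [-0.8   2.34  0.  ]
0.6 [-0.82  3.17  0.  ]
0.75 [-0.72  3.99  0.  ]
0.9 [-0.5   4.79  0.  ]
1.05 [-0.16  5.55  0.  ]
1.2 [0.29 6.25 0.  ]
1.35 [0.84 6.87 0.  ]
```

Request:
arm_command --series '[-0.4,0.7,0,0,0,0,0.7,-0.6,1.5,0,0,0,0,0.7,-0.8,2.3,0,0,0,0,0.7,-0.8,3.2,0,0,0,0,0.7,-0.7,4.0,0,0,0,0,0.7,-0.5,4.8,0,0,0,0,0.7,-0.2,5.5,0,0,0,0,0.7,0.3,6.3,0,0,0,0,0.7,0.6,6.8,0,0,0,0,0.7,0.6,6.8,0,0,0,0,0.7]'

```text
time: 4.82
eef_pos: [0.613, -0.2255, 0.1143]
tcp_rot: [0.355, 0.935, 0.001, -0.001]
contact_force: [-1.0, 0.2, -0.2]
opening: 0.299
finger_force: 0.0
```

Request:
arm_command --series '[0,-0.2,0,0,0,0,0,0,-0.2,0,0,0,0,0,0,-0.2,0,0,0,0,0,0,-0.2,0,0,0,0,0,0,-0.2,-4,0,0,0,0,0,-0.2,-8,0,0,0,0,0,-0.2,-12,0,0,0,0,0,-0.2,-15,0,0,0,0,0,-0.2,-15,0,0,0,0]'

```text
time: 5.57
eef_pos: [0.6149, -0.2311, 0.2749]
tcp_rot: [0.356, 0.934, -0.001, 0.008]
contact_force: [0.7, 0.7, 1.3]
opening: 1.002
finger_force: 0.0
```

```bash
python3 - <<'E'
from h import *
to([.4925,.281,.20],.85)
c=cam("top");im=c["color"]
cv2.imwrite("pics/t2.png",cv2.resize(im[180:310,320:500],None,fx=3,fy=3))
E
```

```text
shift [43.32 30.07  6.93] turn [ 0.21  0.89 -0.4 ] ydir 0.843 q6 -1.36 t 5.57 eef [ 0.6149 -0.2311  0.2749]
```

View pics/t2.png

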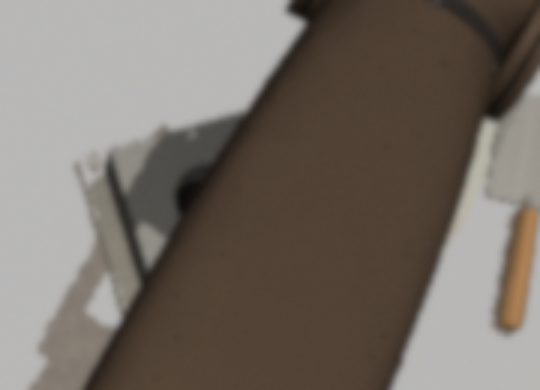

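The arm hides the keeper here, so I'll check it from the top camera after moving away to the cartridge.

Request:
arm_command --series '[43.3,30,5,0,0,0,0,43.3,30,5,0,0,0,0,43.3,30,5,0,0,0,0,43.3,30,5,0,0,0,0,43.3,30,5,0,0,0,0,43.3,30,5,0,0,0,0,43.3,30,5,0,0,0,0,43.3,30,5,0,0,0,0,43.3,30,5,0,0,0,0,43.3,30,5,0,0,0,0]'

```text
time: 6.45
eef_pos: [0.5124, 0.1754, 0.2234]
tcp_rot: [0.356, 0.934, -0.001, -0.001]
contact_force: [0.6, 0.1, -0.1]
opening: 0.997
finger_force: 0.0
```

```bash
python3 - <<'E'
from h import *
to([.4925,.281,.20],.85)
E
```

```text
shift [8.51 6.56 2.34] turn [-0.1  -0.1  -0.42] ydir 0.843 q6 -0.7 t 6.45 eef [0.5124 0.1754 0.2234]
```

Request:
arm_command --series '[8.5,6.6,2,0,0,0,0,8.5,6.6,2,0,0,0,0,8.5,6.6,2,0,0,0,0,8.5,6.6,2,0,0,0,0,8.5,6.6,2,0,0,0,0,8.5,6.6,2,0,0,0,0]'

```text
time: 6.95
eef_pos: [0.4941, 0.2792, 0.204]
tcp_rot: [0.356, 0.935, -0.001, -0.001]
contact_force: [-0.0, -0.3, 0.0]
opening: 0.996
finger_force: 0.0
```

```bash
python3 - <<'E'
from h import *
a=cam("wrist")["color"];c=cam("top");im=c["color"]
b=cv2.resize(im[180:310,340:500],(640,520))
cv2.imwrite("pics/m3.png",cv2.resize(np.vstack([a,b]),None,fx=.6,fy=.6,interpolation=3))
to([.4925,.281,.088],.85)
E
```

```text
shift [ 0.33  0.03 11.69] turn [-0.03 -0.   -0.48] ydir 0.842 q6 -0.51 t 7.05 eef [0.4948 0.2786 0.2049]
```

View pics/m3.png

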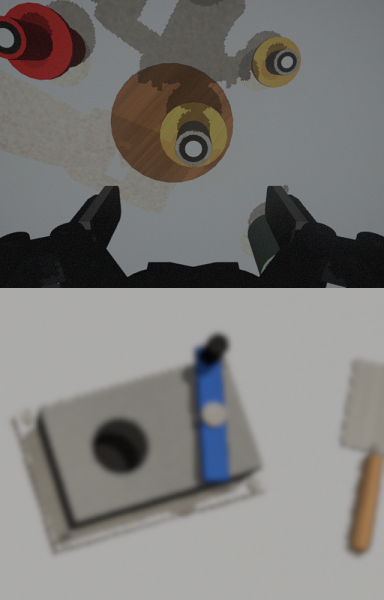

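The keeper is open by about 1.2 rad and clear of the bore at (120,445) in the lower panel. The cartridge sits midway between the fingers at (193,149), so I'll descend and grip.

Request:
arm_command --series '[0.3,0,3,0,0,0,0,0.3,0,6,0,0,0,0,0.3,0,8,0,0,0,0,0.3,0,10,0,0,0,0,0.3,0,11,0,0,0,0,0.3,0,11.6,0,0,0,0,0.3,0,11.6,0,0,0,0,0.3,0,11.6,0,0,0,0]'

```text
time: 7.72
eef_pos: [0.4931, 0.2815, 0.0901]
tcp_rot: [0.356, 0.934, 0.0, 0.001]
contact_force: [0.5, 0.9, 0.2]
opening: 1.003
finger_force: 0.0
```

Request:
arm_command --series '[0,0,0,0,0,0,0.3,0,0,0,0,0,0,0.5,0,0,0,0,0,0,0.6,0,0,0,0,0,0,0.8,0,0,0,0,0,0,0.8,0,0,0,0,0,0,0.8,0,0,0,0,0,0,0.8,0,0,0,0,0,0,0.8]' --force 50

```text
time: 8.38
eef_pos: [0.4926, 0.2818, 0.0901]
tcp_rot: [0.356, 0.935, 0.0, 0.0]
contact_force: [-1.3, -0.8, 5.4]
opening: 0.404
finger_force: 50.0
```

```bash
python3 - <<'E'
from h import *
s=telemetry.get_state();print(s["eef_pos"],s["contact_force"],s["wrist_torque"],s["finger_force"],s["opening"])
c=cam("top");im=c["color"]
g=cv2.cvtColor(im,cv2.COLOR_BGR2GRAY)[225:265,370:410];g=cv2.resize(g,None,fx=8,fy=8,interpolation=2)
m=(g<60).astype(np.uint8)
for ct in cv2.findContours(m,0,1)[0]:
    if cv2.contourArea(ct)>3000:
        e=cv2.fitEllipse(ct);u=(e[0][0]+.5)/8-.5+370;v=(e[0][1]+.5)/8-.5+225;print(e,u,v,ray(c,u,v,.082))
E
```

```text
[0.49263962 0.28178672 0.09008006] [-1.27091365 -0.80331122  5.40851802] [-0.1745919   0.27435432 -0.02680912] 49.96670365333557 0.40411710292301756
((160.50669860839844, 167.6399383544922), (168.33111572265625, 176.06239318847656), 122.23172760009766) 389.6258373260498 245.51749229431152 [ 0.53147421 -0.14561655  0.082     ]
```

Request:
arm_command --series '[0,0,-1,0,0,0,0.8,0,0,-3,0,0,0,0.8,0,0,-5,0,0,0,0.8,0,0,-7,0,0,0,0.8,0,0,-9,0,0,0,0.8,0,0,-11,0,0,0,0.8,0,0,-12,0,0,0,0.8,0,0,-12,0,0,0,0.8]'

```text
time: 9.1
eef_pos: [0.4931, 0.2821, 0.2111]
tcp_rot: [0.356, 0.935, 0.001, 0.001]
contact_force: [0.6, 0.6, -5.0]
opening: 0.408
finger_force: 51.1
```

```bash
python3 - <<'E'
from h import *
to([.5325,-.1457,.21],.845)
s=telemetry.get_state();print(s["contact_force"],s["wrist_torque"],s["finger_force"],s["opening"])
E
```

```text
shift [-31.39 -29.33   0.06] turn [ 0.19  0.1  -0.09] ydir 0.843 q6 -0.5 t 9.1 eef [0.4931 0.2821 0.2111]
[ 0.58416665  0.62597346 -5.04427501] [ 0.07828007 -0.08176216 -0.01446943] 51.06845676898956 0.40812760679206767
```

Request:
arm_command --series '[-1,-1,0,0,0,0,0.8,-3,-2.8,0,0,0,0,0.8,-5.5,-5.1,0,0,0,0,0.8,-8,-7.5,0,0,0,0,0.8,-10.5,-9.8,0,0,0,0,0.8,-13,-12.1,0,0,0,0,0.8,-15.5,-14.5,0,0,0,0,0.8,-18,-16.8,0,0,0,0,0.8,-20.5,-19.2,0,0,0,0,0.8,-22.5,-21,0,0,0,0,0.8]'

```text
time: 9.93
eef_pos: [0.5189, -0.0274, 0.2064]
tcp_rot: [0.356, 0.934, -0.001, -0.002]
contact_force: [0.1, 0.6, -5.6]
opening: 0.406
finger_force: 51.1
```

Request:
arm_command --series '[-2.5,-2.3,0,0,0,0,0.8,-4.7,-4.4,0,0,0,0,0.8,-6.7,-6.3,0,0,0,0,0.8,-8.2,-7.7,0,0,0,0,0.8,-8.9,-8.3,0,0,0,0,0.8,-8.9,-8.3,0,0,0,0,0.8,-8.9,-8.3,0,0,0,0,0.8,-8.9,-8.3,0,0,0,0,0.8]'

```text
time: 10.6
eef_pos: [0.5312, -0.1447, 0.208]
tcp_rot: [0.355, 0.935, 0.0, -0.001]
contact_force: [-0.5, 0.3, -5.9]
opening: 0.406
finger_force: 51.2
```

```bash
python3 - <<'E'
from h import *
for i in range(3): vision.read_camera("top");to([.5325,-.1457,.167],.845)
c=cam("wrist");cv2.imwrite("pics/w4.png",c["color"])
E
```

```text
shift [-0.16 -0.02  4.13] turn [-0.   -0.11 -0.02] ydir 0.845 q6 -1.29 t 10.65 eef [ 0.5315 -0.1446  0.2083]
shift [-0.15 -0.02  4.16] turn [-0.   -0.07 -0.01] ydir 0.845 q6 -1.29 t 10.7 eef [ 0.5316 -0.1446  0.2086]
shift [-0.13 -0.03  4.19] turn [ 0.   -0.04 -0.  ] ydir 0.845 q6 -1.29 t 10.75 eef [ 0.5318 -0.1447  0.2089]
```

View pics/w4.png

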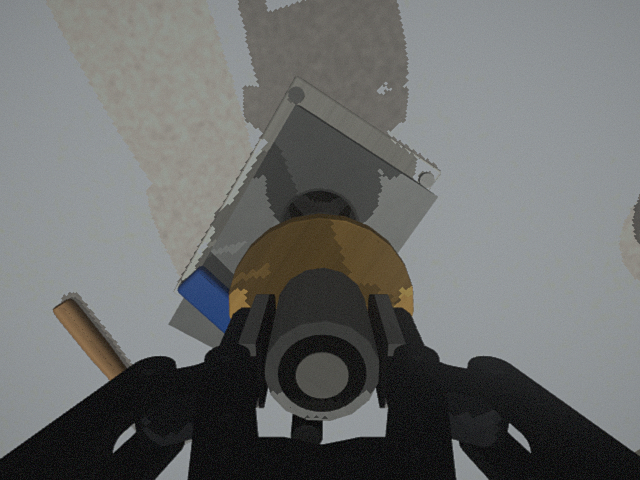

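The cartridge is held upright over the bore, whose rim shows at (320,205). The keeper bar is clear, so I'll lower and feel for the entry.

Request:
arm_command --series '[-0.1,0,1.5,0,0,0,0.8,-0.1,0,3,0,0,0,0.8,-0.1,0,4,0,0,0,0.8,-0.1,0,4.4,0,0,0,0.8,-0.1,0,4.6,0,0,0,0.8,-0.1,0,4.8,0,0,0,0.8,-0.1,0,4.9,0,0,0,0.8,-0.1,0,5.0,0,0,0,0.8,-0.1,0,5.1,0,0,0,0.8,-0.1,0,5.1,0,0,0,0.8]'

```text
time: 11.63
eef_pos: [0.5334, -0.147, 0.1599]
tcp_rot: [0.356, 0.935, -0.0, 0.001]
contact_force: [-1.1, -0.0, 0.4]
opening: 0.406
finger_force: 51.7
```

Request:
arm_command --series '[0,0,0.1,0,0,0,0.8,0,0,0.2,0,0,0,0.8,0,0,0.2,0,0,0,0.8,0,0,0.2,0,0,0,0.8]'

```text
time: 11.97
eef_pos: [0.5337, -0.1472, 0.1598]
tcp_rot: [0.356, 0.935, -0.0, 0.001]
contact_force: [-4.8, 1.5, 9.8]
opening: 0.408
finger_force: 52.9
```

```bash
python3 - <<'E'
from h import *
to([.5325,-.1457,.098],.845)
s=telemetry.get_state();print(s["contact_force"],s["wrist_torque"],R.from_quat(s["tcp_rot"]).inv().apply(s["contact_force"]))
E
```

```text
shift [0.2  0.03 6.18] turn [ 0.02  0.15 -0.09] ydir 0.843 q6 -1.3 t 11.97 eef [ 0.5337 -0.1472  0.1598]
[-4.80251176  1.50218224  9.75963491] [0.29019225 0.92021786 0.00773627] [ 4.56087013 -2.06717194 -9.77222636]
```

Request:
arm_command --series '[0.05,0,0,0,0,0,0.8,0.1,0,0,0,0,0,0.8,0.15,0,0,0,0,0,0.8,0.2,0,0,0,0,0,0.8,0.2,0,0,0,0,0,0.8,0.2,0,0,0,0,0,0.8]'

```text
time: 12.47
eef_pos: [0.5329, -0.1465, 0.1596]
tcp_rot: [0.356, 0.935, -0.001, 0.003]
contact_force: [-3.1, 0.2, 5.7]
opening: 0.407
finger_force: 52.7
```

```bash
python3 - <<'E'
from h import *
to([.5325,-.1457,.098],.845)
s=telemetry.get_state();print(s["contact_force"],s["wrist_torque"],R.from_quat(s["tcp_rot"]).inv().apply(s["contact_force"]))
E
```

```text
shift [0.12 0.03 6.16] turn [ 0.04  0.34 -0.09] ydir 0.843 q6 -1.29 t 12.47 eef [ 0.5329 -0.1465  0.1596]
[-3.13449474  0.18801529  5.71852001] [-0.03207562  0.39119799 -0.06064396] [ 2.43257009 -1.93960821 -5.73431782]
```

Request:
arm_command --series '[0.05,0,0.05,0,0,0,0.8,0.1,0,0.1,0,0,0,0.8,0.15,0,0.1,0,0,0,0.8,0.2,0,0.1,0,0,0,0.8,0.2,0,0.1,0,0,0,0.8,0.2,0,0.1,0,0,0,0.8]'

```text
time: 12.97
eef_pos: [0.5324, -0.146, 0.1594]
tcp_rot: [0.356, 0.935, -0.001, 0.005]
contact_force: [-1.9, -1.0, 6.6]
opening: 0.404
finger_force: 52.7
```

```bash
python3 - <<'E'
from h import *
to([.5325,-.1457,.098],.845)
s=telemetry.get_state();print(s["contact_force"],s["wrist_torque"],R.from_quat(s["tcp_rot"]).inv().apply(s["contact_force"]))
E
```

```text
shift [0.06 0.03 6.14] turn [ 0.05  0.54 -0.08] ydir 0.844 q6 -1.29 t 12.97 eef [ 0.5324 -0.146   0.1594]
[-1.88518651 -1.02100507  6.58421966] [-0.39000766  0.15363837 -0.0534567 ] [ 0.66788156 -2.00985891 -6.5926269 ]
```

Request:
arm_command --series '[0,0,-0.3,0,0,0,0.8,0,0,-0.5,0,0,0,0.8,0,0,-0.5,0,0,0,0.8,0,0,-0.5,0,0,0,0.8]'

```text
time: 13.3
eef_pos: [0.529, -0.1435, 0.159]
tcp_rot: [0.356, 0.935, 0.0, -0.001]
contact_force: [-0.3, -0.4, -5.6]
opening: 0.41
finger_force: 51.4
```

```bash
python3 - <<'E'
from h import *
to([.5325,-.1457,.098],.845)
E
```

```text
shift [-0.42  0.07  6.1 ] turn [-0.02 -0.11 -0.09] ydir 0.843 q6 -1.29 t 13.3 eef [ 0.529  -0.1435  0.159 ]
```

Request:
arm_command --series '[0,0,0.2,0,0,0,0.8,0,0,0.3,0,0,0,0.8,0,0,0.4,0,0,0,0.8,0,0,0.5,0,0,0,0.8,0,0,0.6,0,0,0,0.8,0,0,0.7,0,0,0,0.8,0,0,0.7,0,0,0,0.8]'

```text
time: 13.88
eef_pos: [0.5297, -0.1441, 0.1529]
tcp_rot: [0.356, 0.935, -0.0, 0.0]
contact_force: [0.2, -1.3, -6.6]
opening: 0.407
finger_force: 51.4
```

```bash
python3 - <<'E'
from h import *
to([.5325,-.1457,.098],.845)
s=telemetry.get_state();print(s["contact_force"],s["wrist_torque"],R.from_quat(s["tcp_rot"]).inv().apply(s["contact_force"]))
E
```

```text
shift [-0.32  0.06  5.49] turn [-0.01  0.01 -0.1 ] ydir 0.843 q6 -1.29 t 13.88 eef [ 0.5297 -0.1441  0.1529]
[ 0.22377701 -1.2612055  -6.55531347] [-0.23284078 -0.15358662 -0.03631717] [-1.00502075 -0.79238293  6.55552536]
```

The foot is 7 mm in with no upward force, so I'll slide it down.

Request:
arm_command --series '[0,0,0.5,0,0,0,0.8,0,0,1,0,0,0,0.8,0,0,1.5,0,0,0,0.8,0,0,2,0,0,0,0.8,0,0,2.5,0,0,0,0.8,0,0,3,0,0,0,0.8,0,0,3,0,0,0,0.8]'

```text
time: 14.47
eef_pos: [0.5296, -0.1441, 0.1219]
tcp_rot: [0.356, 0.935, -0.0, -0.0]
contact_force: [2.5, -2.8, -7.2]
opening: 0.407
finger_force: 51.2
```

```bash
python3 - <<'E'
from h import *
to([.5297,-.1441,.100],.845)
s=telemetry.get_state();print(s["contact_force"],s["wrist_torque"],R.from_quat(s["tcp_rot"]).inv().apply(s["contact_force"]))
E
```

```text
shift [-0.01  0.01  2.19] turn [-0.01 -0.01 -0.1 ] ydir 0.843 q6 -1.29 t 14.47 eef [ 0.5296 -0.1441  0.1219]
[ 2.47738787 -2.76463132 -7.1746752 ] [-0.48653611 -0.41238095  0.04027469] [-3.68943031 -0.41532712  7.17441346]
```

Request:
arm_command --series '[-0.05,0,0.5,0,0,0,0.8,-0.05,0,1,0,0,0,0.8,-0.05,0,1.5,0,0,0,0.8,-0.05,0,1.9,0,0,0,0.8,-0.05,0,2.1,0,0,0,0.8,-0.05,0,2.2,0,0,0,0.8,-0.05,0,2.3,0,0,0,0.8,-0.05,0,2.3,0,0,0,0.8]'

```text
time: 15.13
eef_pos: [0.53, -0.1443, 0.1003]
tcp_rot: [0.356, 0.935, -0.0, -0.0]
contact_force: [0.4, -2.1, -5.0]
opening: 0.405
finger_force: 51.3
```

```bash
python3 - <<'E'
from h import *
to([.5297,-.1441,.099],.845)
s=telemetry.get_state();print(s["contact_force"],s["wrist_torque"],R.from_quat(s["tcp_rot"]).inv().apply(s["contact_force"]))
E
```

```text
shift [ 0.04 -0.    0.13] turn [-0.01 -0.02 -0.1 ] ydir 0.843 q6 -1.29 t 15.13 eef [ 0.53   -0.1443  0.1003]
[ 0.41892542 -2.14087108 -4.98853042] [-0.2874152  -0.04663814 -0.0274395 ] [-1.73835825 -1.31914329  4.98820958]
```

Just about to land, so I'll press a few mm more and then release.

Request:
arm_command --series '[0,0,0.1,0,0,0,0.8,0,0,0.2,0,0,0,0.8,0,0,0.25,0,0,0,0.8,0,0,0.3,0,0,0,0.8,0,0,0.3,0,0,0,0.8]'

```text
time: 15.55
eef_pos: [0.5302, -0.1445, 0.1001]
tcp_rot: [0.355, 0.935, -0.0, -0.001]
contact_force: [-7.6, -0.1, 10.1]
opening: 0.41
finger_force: 53.0
```

Request:
arm_command --series '[0,0,-0.2,0,0,0,0.3,0,0,-0.2,0,0,0,0,0,0,-0.2,0,0,0,0,0,0,-0.2,0,0,0,0,0,0,-0.2,0,0,0,0]'

```text
time: 15.97
eef_pos: [0.5302, -0.1442, 0.099]
tcp_rot: [0.356, 0.935, 0.0, 0.0]
contact_force: [-0.6, 0.1, 0.1]
opening: 1.005
finger_force: 0.0
```

Request:
arm_command --series '[0,0,-2,0,0,0,0,0,0,-4,0,0,0,0,0,0,-7,0,0,0,0,0,0,-11,0,0,0,0,0,0,-11,0,0,0,0,0,0,-11,0,0,0,0]'

```text
time: 16.47
eef_pos: [0.5319, -0.1451, 0.2126]
tcp_rot: [0.356, 0.935, -0.0, 0.004]
contact_force: [0.1, -0.3, -1.0]
opening: 0.996
finger_force: 0.0
```

```bash
python3 - <<'E'
from h import *
c=cam("wrist");cv2.imwrite("pics/w5.png",c["color"])
print(proj(c,[.5568,-.2271,.107]))
to([.61,-.22,.20],.85)
E
```

```text
[254.85812363 336.85522285]
shift [-10.95  -0.36   1.03] turn [ 0.04  0.12 -0.38] ydir 0.843 q6 -1.29 t 16.52 eef [ 0.5306 -0.1445  0.2101]
```

View pics/w5.png

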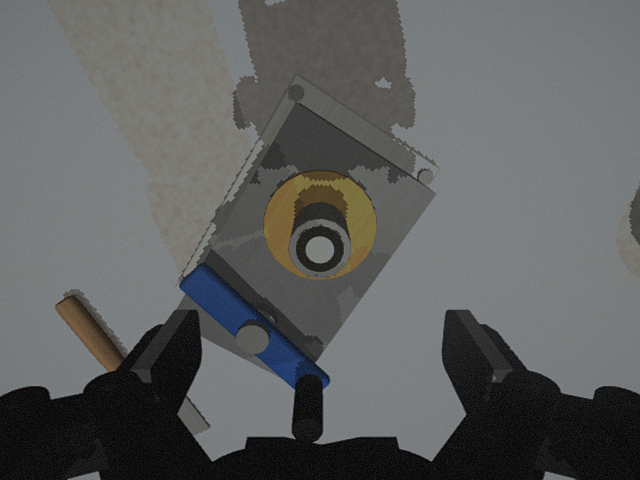

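The cartridge is seated, with its flange flat at (320,225). The pivot cap is at (254,338) and the knob top at (307,428). Next is swinging the keeper shut.

```bash
python3 - <<'E'
from h import *
c=cam("wrist");kn=ray(c,307,429,.149);pv=ray(c,254.5,338,.107);d=(kn-pv)[:2];print(kn,pv,np.hypot(*d),np.arctan2(d[1],d[0])-(1.86-np.pi))
to([kn[0],kn[1],.114],.85)
p=np.array([.5568,-.2271]);a0=np.arctan2(*(kn[:2]-p)[::-1]);M=R.from_quat(telemetry.get_state()["tcp_rot"])
f=lambda a:p+.055*np.array([np.cos(a),np.sin(a)])
for a in np.arange(0,1.45,.15):print(a.round(2),(M.inv().apply(np.append(f(a0-a)-f(a0),0))*100).round(2))
E
```

```text
[ 0.60636114 -0.22301471  0.149     ] [ 0.55455328 -0.22556711  0.107     ] 0.051870697519353776 1.330819685992691
shift [-10.98  -0.8    9.43] turn [-0.01 -0.06 -0.38] ydir 0.843 q6 -1.29 t 16.57 eef [ 0.5297 -0.1441  0.2084]
0.0 [0. 0. 0.]
0.15 [-0.55 -0.61 -0.  ]
0.3 [-1.01 -1.3  -0.  ]
0.45 [-1.35 -2.05 -0.  ]
0.6 [-1.59 -2.84 -0.  ]
0.75 [-1.7  -3.65 -0.  ]
0.9 [-1.68 -4.48 -0.  ]
1.05 [-1.55 -5.29 -0.  ]
1.2 [-1.29 -6.07 -0.  ]
1.35 [-0.92 -6.81  0.  ]
```

Request:
arm_command --series '[-4,-0.3,0,0,0,0,0,-8,-0.6,0,0,0,0,0,-11.2,-0.8,0,0,0,0,0,-11.2,-0.8,1,0,0,0,0,-11.2,-0.8,3,0,0,0,0,-11.2,-0.8,5.5,0,0,0,0,-11.2,-0.8,7.5,0,0,0,0,-11.2,-0.8,9,0,0,0,0,-11.2,-0.8,9.4,0,0,0,0,-11.2,-0.8,9.4,0,0,0,0]'

```text
time: 17.4
eef_pos: [0.6062, -0.2234, 0.1112]
tcp_rot: [0.356, 0.935, 0.001, -0.004]
contact_force: [-0.7, 0.6, -0.7]
opening: 0.999
finger_force: 0.0
```

Request:
arm_command --series '[0,0,0,0,0,0,0.7,0,0,0,0,0,0,0.7,0,0,0,0,0,0,0.7,0,0,0,0,0,0,0.7,0,0,0,0,0,0,0.7,0,0,0,0,0,0,0.7]' --force 20

```text
time: 17.9
eef_pos: [0.6087, -0.2249, 0.1159]
tcp_rot: [0.356, 0.935, -0.0, 0.001]
contact_force: [0.1, -0.1, -0.4]
opening: 0.299
finger_force: 0.0
```

Request:
arm_command --series '[-0.5,-0.6,0,0,0,0,0.7,-1,-1.3,0,0,0,0,0.7,-1.3,-2,0,0,0,0,0.7,-1.6,-2.8,0,0,0,0,0.7,-1.7,-3.6,0,0,0,0,0.7,-1.7,-4.4,0,0,0,0,0.7,-1.5,-5.2,0,0,0,0,0.7,-1.3,-6,0,0,0,0,0.7,-1,-6.5,0,0,0,0,0.7,-1,-6.5,0,0,0,0,0.7]'

```text
time: 18.73
eef_pos: [0.5707, -0.2804, 0.1148]
tcp_rot: [0.356, 0.934, -0.0, -0.001]
contact_force: [-0.2, 0.1, -1.0]
opening: 0.301
finger_force: 0.0
```

```bash
python3 - <<'E'
from h import *
to([.5726,-.2802,.114],.85)
s=telemetry.get_state();print(s["contact_force"],s["opening"])
E
```

```text
shift [-0.13  0.14  0.08] turn [-0.09 -0.14 -0.42] ydir 0.843 q6 -1.46 t 18.73 eef [ 0.5707 -0.2804  0.1148]
[-0.24663756  0.10064718 -1.00790711] 0.3009677931083498
```

Request:
arm_command --series '[0.1,-0.1,0,0,0,0,0.7,0.15,-0.25,0,0,0,0,0.7,0.2,-0.35,0,0,0,0,0.7,0.3,-0.5,0,0,0,0,0.7,0.3,-0.5,0,0,0,0,0.7,0.3,-0.5,0,0,0,0,0.7]'

```text
time: 19.23
eef_pos: [0.567, -0.2813, 0.1148]
tcp_rot: [0.356, 0.935, 0.0, -0.0]
contact_force: [2.6, 1.1, -1.6]
opening: 0.298
finger_force: 1.1
```

Request:
arm_command --series '[0.1,-0.15,0,0,0,0,0.7,0.15,-0.25,0,0,0,0,0.7,0.2,-0.3,0,0,0,0,0.7,0.2,-0.3,0,0,0,0,0.7]'

```text
time: 19.57
eef_pos: [0.5666, -0.2812, 0.1151]
tcp_rot: [0.356, 0.934, 0.002, 0.003]
contact_force: [12.2, 4.0, -5.4]
opening: 0.3
finger_force: 5.5
```

The keeper is hard against its stop: 13 N with no further motion. I'll back off, open, retreat and check.

Request:
arm_command --series '[-0.2,0.4,0,0,0,0,0.6,-0.3,0.6,0,0,0,0,0.3,-0.3,0.6,0,0,0,0,0,-0.3,0.6,0,0,0,0,0,-0.3,0.6,0,0,0,0,0,-0.3,0.6,-3,0,0,0,0,-0.3,0.6,-7,0,0,0,0,-0.3,0.6,-11,0,0,0,0,-0.3,0.6,-15,0,0,0,0,-0.3,0.6,-15,0,0,0,0]'

```text
time: 20.4
eef_pos: [0.573, -0.2828, 0.277]
tcp_rot: [0.356, 0.934, -0.002, 0.009]
contact_force: [0.9, -0.8, 1.3]
opening: 0.998
finger_force: 0.0
```

Request:
arm_command --series '[9,8,0,0,0,0,0,9,8,0,0,0,0,0,9,8,0,0,0,0,0,9,8,0,0,0,0,0,9,8,0,0,0,0,0]'

```text
time: 20.82
eef_pos: [0.5555, -0.159, 0.2653]
tcp_rot: [0.355, 0.935, -0.0, 0.0]
contact_force: [-0.0, -0.0, 0.1]
opening: 1.004
finger_force: 0.0
```

```bash
python3 - <<'E'
from h import *
c=cam("wrist");cv2.imwrite("pics/w6.png",c["color"])
E
```

```text
(no output)
```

View pics/w6.png

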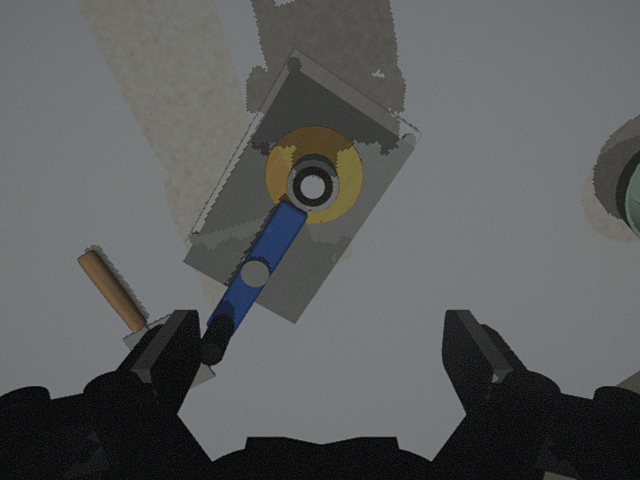

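The keeper bar's end at (290,210) lies over the flange and points at the bore. The cartridge is home, the scraper is where it was, and the robot is clear.

```bash
python3 -c "
from plant import ctrl;print(ctrl.sign_off())"
```

```text
the job is handed in; nothing more can be done
None
```

I handed in the job at about 21 s of the 67 s allowed: the cartridge is seated in the bore, the keeper is shut over its flange against the stop, and the bowl, mug and scraper were not touched; sign-off returned no verdict.

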